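# Shut the tagged gas valve under the sliding cover

### The job

Isolate the tagged gas line at the bench manifold box: with the fingertips, push the loose metal cover by its upstanding front lip straight back along its rails until it meets the rear stop, then push the valve handle that carries the round tag disc over its pivot clockwise through its quarter turn until it is fully shut across its pipe. Only push, grasp and lift nothing: the cover stays flat between its rails and is left fully back so that the shut handle can be seen. Leave the other two valve handles, and the things standing round the box, as they are.

Things in the scene. Friction and masses are not known exactly. Their poses are not given: they have to be found in the camera images.
- manifold: gas manifold box, 250 (x) x 304 (y) x 82 mm, painted sheet metal, fixed to the bench. Origin: centre of its underside, on the bench top; x points from its front to its back, y to its left, z up. Walls rise to z 72 mm. Three outlet couplings stand 25 mm out of the front at z 24 mm
- bay (a point): centre of the floor (z 4 mm) of the valve bay, the open-topped front half of the box: in the box frame x -115 to 0 mm, y -134 to +134 mm inside, wall tops at z 72 mm
- deck (a point): centre of the flat deck (z 72 mm) that closes the rear half of the box, level with the wall tops. The cover slides there between two guide rails (y beyond +-142.5 mm in the box frame), a front stop strip (x -125 to -120.5 mm) and a rear stop strip (x 117 to 125 mm), all rising to z 82 mm
- cover: loose metal plate, 122 (x) x 279 (y) x 4 mm, about 0.7 kg, lying on the wall tops over the bay; only its weight holds it down; 2.5 to 6.5 N slide it. Origin: centre of its underside; axes nearly the box's. In the box frame it starts at x -59 to -45 mm (valves hidden); slid back to the rear stop, x is +56 mm (bay open)
- cover_lip (a point): middle of the front face of the cover's upstanding lip, 14 mm above the cover's underside. The lip runs along the cover's front edge: 220 mm wide (y), 4 mm thick, its top 19 mm above the cover's underside (91 mm above the bench)
- valve_a: one of three equal brass quarter-turn valves, fixed in the bay at x -40 mm and y -82, -6 or +70 mm of the box, in any order. Origin: under its handle's pivot, at bench level; axes the box's; the tagged one: a flat round metal tag disc, 34 mm across and 2.5 mm thick, lies on the handle over its pivot (z 61 to 63.5 mm)
- handle_a (a joint): angle of the handle of valve_a: 0 = open, handle pointing to the box's front (-x) along its pipe; grows clockwise seen from above; 1.571 = shut, at its stop, handle pointing to the box's left (+y) across its pipe. It stays where it is left; about 3 N at 40 mm from the pivot turns it
- handle_a_tip (a point): free end of the handle of valve_a, at mid-height (z 55 mm), 50 mm from the pivot. The handle is a black straight bar 10 mm wide, 14 mm high (z 48 to 62 mm), free underneath except for the valve body within 26 mm of the pivot
- valve_b: one of three equal brass quarter-turn valves, fixed in the bay at x -40 mm and y -82, -6 or +70 mm of the box, in any order. Origin: under its handle's pivot, at bench level; axes the box's; untagged: only a small hexagon nut over its pivot
- handle_b (a joint): angle of the handle of valve_b: 0 = open, handle pointing to the box's front (-x) along its pipe; grows clockwise seen from above; 1.571 = shut, at its stop, handle pointing to the box's left (+y) across its pipe. It stays where it is left; about 3 N at 40 mm from the pivot turns it
- handle_b_tip (a point): free end of the handle of valve_b, at mid-height (z 55 mm), 50 mm from the pivot. The handle is a black straight bar 10 mm wide, 14 mm high (z 48 to 62 mm), free underneath except for the valve body within 26 mm of the pivot
- valve_c: one of three equal brass quarter-turn valves, fixed in the bay at x -40 mm and y -82, -6 or +70 mm of the box, in any order. Origin: under its handle's pivot, at bench level; axes the box's; untagged: only a small hexagon nut over its pivot
- handle_c (a joint): angle of the handle of valve_c: 0 = open, handle pointing to the box's front (-x) along its pipe; grows clockwise seen from above; 1.571 = shut, at its stop, handle pointing to the box's left (+y) across its pipe. It stays where it is left; about 3 N at 40 mm from the pivot turns it
- handle_c_tip (a point): free end of the handle of valve_c, at mid-height (z 55 mm), 50 mm from the pivot. The handle is a black straight bar 10 mm wide, 14 mm high (z 48 to 62 mm), free underneath except for the valve body within 26 mm of the pivot
- film_box: closed carton, 56 x 118 x 56 mm, lying in front of the manifold box; loose, to be left alone
- forceps: steel forceps, 13 x 135 x 8 mm, lying in front of the manifold box; loose, to be left alone
- dish_1: petri dish, 61 mm across, 16 mm high, right of the manifold box; loose, to be left alone
- beaker_2: small beaker, 55 mm across, 68 mm high, left of the manifold box; loose, to be left alone

How it is judged:
On the way, in this order (a step that is already met when the one before it is completed fails the run):
1. the cover is slid back over the deck, flat on its rails, and the tagged handle is not yet shut (x of cover in the frame of manifold above 0.044 m and z of cover in the frame of manifold below 0.077 m and angle between cover's own z axis and vertical below 0.06 rad and value of joint handle_a below 0.6 rad), for 0.2 s.
2. the tagged handle is pushed shut (value of joint handle_a above 1.48 rad and x of cover in the frame of manifold above 0.044 m), for 0.2 s.
At the end, for the whole second after the job is handed in: The tagged handle is within 0.09 rad of its shut stop; the cover lies flat on the wall tops at rest, within 12 mm of the rear stop; the ends of the other two handles are within 10 mm, and every bystander within 20 mm, of where they began (all of step 2 and z of cover in the frame of manifold below 0.077 m and angle between cover's own z axis and vertical below 0.06 rad and linear speed of cover below 0.01 m/s and distance of each of handle_b_tip, handle_c_tip from where it was at the start of the episode below 0.01 m and distance of each of film_box, forceps, dish_1, beaker_2 from where it was at the start of the episode below 0.02 m); the robot touches nothing.
It fails at once if the cover is lifted (5 mm or more) or tipped instead of slid (z of cover in the frame of manifold above 0.077 m or angle between cover's own z axis and vertical above 0.08 rad).
It fails at once if another valve's handle is turned (its end moves 15 mm) (distance of any of handle_b_tip, handle_c_tip from where it was at the start of the episode above 0.015 m).
It fails at once if a bystander is knocked, lifted or carried more than 30 mm (distance of any of film_box, forceps, dish_1, beaker_2 from where it was at the start of the episode above 0.03 m).
It also fails if it takes over 51 s, if anything falls off the work surface, if the arm or the gripper's body presses on something with over 40 N, if the wrist force passes 120 N, or if a joint passes its speed limit or range.

### The arm

A 6-joint arm with a two-finger parallel gripper is mounted at the origin on a cart in front of the work surface, level with it; the furniture and walls round the work are solid. World frame = base frame: x ahead of the robot, y to its left, z up, the work surface at z = 0. Lengths are in m, angles in rad, forces in N, time in s.
With the tool pointing down it reaches from about 0.4 to 0.825 m from the base axis. Payload 7 kg.
Tool frame: the origin (TCP) lies midway between the tips of the shut fingers; the grasp point (between the pads) lies 19 mm behind it; z points along the fingers, y is the line along which they close (so a half turn about z gives the same grasp; the last joint's range is limited). The gripper opens to 88 mm and grips with 3 to 60 N. Pads are 19 mm wide; open, the fingers measure 130 mm over their backs; the gripper's body (78 mm by 193 mm) begins 47 mm behind the grasp point.
Start: joints at [-0.826, 0.359, 0.012, 0, -1.224, -0.288], TCP at [0.298, -0.606, 0.227] pointing down, gripper open.
Joint ranges: [-3.07, 3.07], [-1.43, 2.12], [-1.02, 1.25], [-3.03, 1.67], [-3.05, -0], [-3.03, 3.03]. Speed limits (rad/s): [2.39, 2.39, 3.01, 3.14, 3.14, 3.14].

### API

Orientations are given as [roll, pitch, yaw] about the fixed x, y, z axes, in that order (R = Rz(yaw) Ry(pitch) Rx(roll)).
In Python, from station import monitor, viewer, arm gives the robot as it stands.
- The arm moves only by the tool move_arm, never from a script. Its argument "deltas" is a list that holds one entry, the list of rows, each a list of 7 numbers: the turn, a rotation vector about the tool's x, y, z in degrees, then the shift along the tool's x, y, z in m, then the finger opening in m, from 0 to 0.0876. A call has 1 to 12 rows; each row is the pose to reach, as a shift and turn from the pose commanded when the call began, along the tool's axes at that moment; what a row does not reach only later rows make up. A row lasts 1/12 s, in which the tool goes at most 41.7 mm and 7.16 degrees, less where a joint would pass 70% of its speed; a pose out of reach is approached as far as the arm can. A call with a gripper value outside its range is refused whole. The fingers move at their own pace and stop on an object; "force" is the grip in N (left out, the last holds). Time passes only in rows, so rows that repeat a pose let the fingers close. It gives the time, the measured TCP pose, the force and the opening at its end, in the units of the state.
- monitor.get_state(): the state, without advancing time (a new reading comes with each control period).
- viewer.grab_frame(name): name is "scene" or "top" or "wrist"; returns a dict with "frame" (480x640x3 uint8, blue, green, red), "vfov" (degrees; the focal length in pixels is half the picture's height over the tangent of half this angle, whatever the lens; pixels are square), "cx", "cy" (the principal point, pixels), "xyz" and "orientation" of the camera in the world; the wrist camera has in their place "hand_eye" (4x4, takes a point from camera to tool coordinates, whose origin is the TCP and whose axes are the flange's). Camera axes: x right, y down, z forward; pixel columns grow to the right and rows downward; lengths in m; the calibration is good to about 2 mm. A picture is of the moment at which its call begins: read the wrist's pose just before it. There is no depth.
- arm.job_done(): hands the job in, once; it reports no verdict.
The state is a dict: "t": time; "q": joint angles; "qd": joint speeds; "joint_efforts": joint torques, N m; "eef_pos": TCP position; "ee_rot": TCP orientation; "force": force on the tool from outside, world axes, zero at the start; "moment": the same for the moment, N m; "width": finger opening in m.
Only numpy, scipy, OpenCV 4.12 (cv2) and the standard library are available. Lean on these libraries where they do the work, as an engineer would, in place of code of your own. Each camera call takes 0.05 s, during which the arm holds its last target. There are 200 camera calls.

## Working session

There is one attempt and no reset: what is moved stays moved. The work goes in short steps, Python scripts to look and compute and a tool call to move; the robot and the scene stay as the last step left them, time stands still between calls to the robot, and variables do not carry over. Pictures are saved under pics/ and viewed, on a budget of 10 in all, crops included, one or two more only if the job needs it, and the job is handed in when it is done.

Besides the shell and the picture viewer there is one more tool, called after "Request:" as a command line: name --argument value ..., lists and objects as JSON in quotes. move_arm: Moves the arm, as the interface text tells. Its arguments: {"type":"object","properties":{"deltas":{"type":"array","items":{"type":"array","items":{"type":"array","items":{"type":"number"}}}},"force":{"type":"number"}},"required":["deltas"]}

```bash
mkdir -p pics; ls
cat > h.py <<'E'
import numpy as np, cv2, json
from scipy.spatial.transform import Rotation as R
from station import monitor, viewer, arm
def pose():
    s=monitor.get_state(); T=np.eye(4)
    T[:3,:3]=R.from_euler('xyz',s['ee_rot']).as_matrix(); T[:3,3]=s['eef_pos']; return T,s
def grab(name,fn=None):
    T,s=pose(); f=viewer.grab_frame(name)
    if 'hand_eye' in f: C=T@np.array(f['hand_eye'])
    else:
        C=np.eye(4); o=np.array(f['orientation'])
        C[:3,:3]=R.from_euler('xyz',o).as_matrix() if o.shape==(3,) else o
        C[:3,3]=f['xyz']
    if fn: cv2.imwrite('pics/'+fn,f['frame'])
    h=f['frame'].shape[0]; fl=h/2/np.tan(np.radians(f['vfov'])/2)
    return f['frame'],dict(C=C,f=fl,cx=f['cx'],cy=f['cy'])
def ray(c,u,v):
    d=c['C'][:3,:3]@np.array([(u-c['cx'])/c['f'],(v-c['cy'])/c['f'],1]); return c['C'][:3,3],d
def onz(c,u,v,z):
    o,d=ray(c,u,v); return o+d*(z-o[2])/d[2]
def proj(c,p):
    q=c['C'][:3,:3].T@(np.array(p)-c['C'][:3,3]); return c['f']*q[:2]/q[2]+[c['cx'],c['cy']]
E
python3 - <<'E'
from h import *
for n in ('top','scene'):
    f=viewer.grab_frame(n); print({k:v for k,v in f.items() if k!='frame'}); cv2.imwrite(f'pics/{n}0.png',f['frame'])
print(monitor.get_state())
E
```

```text
pics
{'vfov': 55.229938802436294, 'cx': 320.85669949337927, 'cy': 238.76954995547206, 'xyz': array([ 0.38813596, -0.08876771,  0.93892382]), 'orientation': array([-2.98003848,  0.03445718, -1.57866747])}
{'vfov': 42.81817050899637, 'cx': 312.674399483761, 'cy': 239.40453413467753, 'xyz': array([-0.34425298, -0.52202115,  0.69441267]), 'orientation': array([-2.12718654,  0.02189616, -1.12475506])}
{'t': 0.1, 'q': array([-8.25910183e-01,  3.59310670e-01,  1.11504001e-02, -3.16683237e-04,
       -1.22410989e+00, -2.88113071e-01]), 'qd': array([ 0.00011695, -0.0010824 ,  0.00054272,  0.00152604, -0.00048198,
       -0.00026394]), 'joint_efforts': array([-1.87337064e-03, -5.84162343e+01,  2.93749487e+01,  7.01556802e+00,
        1.01473005e-02, -7.04606600e-05]), 'eef_pos': array([ 0.29750025, -0.60540845,  0.22571785]), 'ee_rot': array([ 3.14009497e+00, -1.33372303e-04, -2.68492730e+00]), 'force': array([-0.24132228,  0.94125306,  0.90193177]), 'moment': array([0.02658237, 0.03032376, 0.04323374]), 'width': 0.08739511133557389}
```

View pics/top0.png

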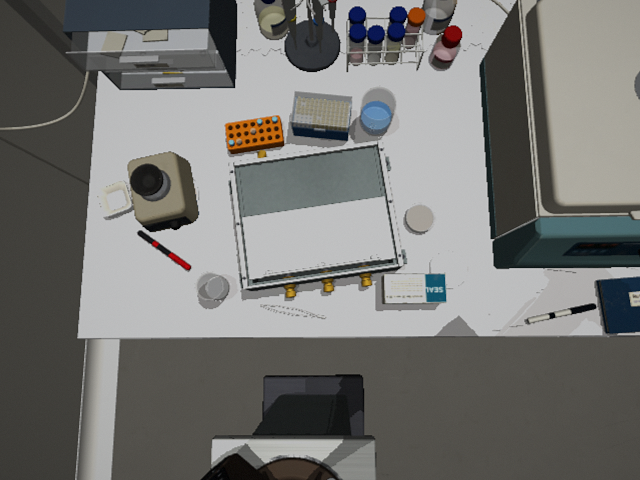

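View pics/scene0.png

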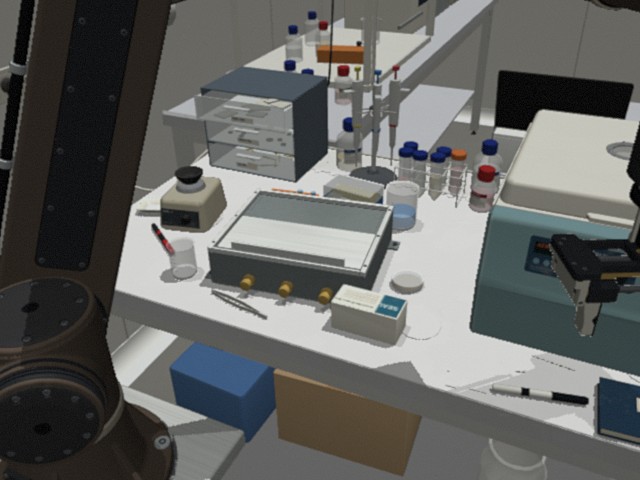

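The top view shows the box with rail corners near (230,165), (381,143), (403,262) and (240,290). The white cover lies over the front half, with the film box at (415,288), forceps at (292,311), beaker at (213,290) and dish at (419,218). The scene view agrees. I'll enlarge the box.

Run:
```python
from h import *
im=cv2.imread('pics/top0.png'); c=im[130:310,195:455]
cv2.imwrite('pics/c1.png',cv2.resize(c,None,fx=3,fy=3,interpolation=cv2.INTER_CUBIC))
```

```text
(no output)
```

View pics/c1.png

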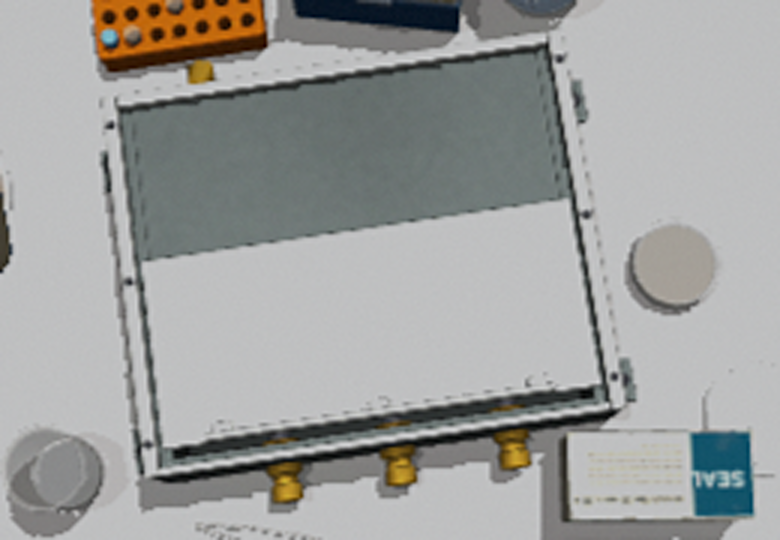

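Run:
```python
from h import *
_,c=grab('top')
P=lambda u,v,z: onz(c,u/3+195,v/3+130,z)[:2].round(4)
o=[P(*a,.082) for a in((104,100),(558,36),(622,407),(147,475))]
print('outer BL BR FR FL',o,[np.linalg.norm(o[i]-o[(i+1)%4]).round(4) for i in range(4)])
i=[P(*a,.082) for a in((118,107),(548,45))];print('rear stop',i,np.linalg.norm(i[0]-i[1]))
ctr=sum(o)/4; 
ax=(o[0]+o[1]-o[2]-o[3]);yaw=np.arctan2(ax[1],ax[0]);ay=o[0]+o[3]-o[1]-o[2];print('ctr',ctr,'yaw',np.degrees(yaw),np.degrees(np.arctan2(-ay[0],ay[1])))
Rm=np.array([[np.cos(yaw),-np.sin(yaw)],[np.sin(yaw),np.cos(yaw)]])
for p in [P(145,260,.076),P(565,200,.076)]: print('cover back',(Rm.T@(p-ctr)).round(4))
for z in(.091,.072):
  for p in [P(185,455,z),P(597,390,z)]: print('lip?',z,(Rm.T@(p-ctr)).round(4))
for n,a in dict(film0=(567,433,.056),film1=(752,517,.056),dish=(672,265,.016),beak=(55,468,.068),forc=(292,311,.0)).items():
  print(n,(P(*a)))
```

```text
outer BL BR FR FL [array([0.6803, 0.1173]), array([ 0.7179, -0.1793]), array([ 0.4753, -0.2119]), array([0.4361, 0.0843])] [np.float64(0.299), np.float64(0.2448), np.float64(0.2988), np.float64(0.2464)]
rear stop [array([0.6754, 0.108 ]), array([ 0.7119, -0.1726])] 0.2829639729718255
ctr [ 0.5774 -0.0474] yaw 7.674807459173629 7.381818421919878
cover back [0.0153 0.1361]
cover back [ 0.014  -0.1369]
lip? 0.091 [-0.1144  0.1229]
lip? 0.091 [-0.1114 -0.1346]
lip? 0.072 [-0.1126  0.126 ]
lip? 0.072 [-0.1095 -0.1373]
film0 [ 0.4616 -0.1801]
film1 [ 0.4074 -0.2946]
dish [ 0.5784 -0.2587]
beak [0.4419 0.1461]
forc [0.5531 0.0018]
```

```bash
cat >> h.py <<'E'
YAW=np.radians(7.5); CTR=np.array([.577,-.0474])
def b2w(x,y,z): return np.array([CTR[0]+x*np.cos(YAW)-y*np.sin(YAW),CTR[1]+x*np.sin(YAW)+y*np.cos(YAW),z])
def w2b(p): d=np.array(p[:2])-CTR; return np.array([d[0]*np.cos(YAW)+d[1]*np.sin(YAW),-d[0]*np.sin(YAW)+d[1]*np.cos(YAW)])
def delta(p,yawdeg):
    T,s=pose(); Rt=R.from_euler('xyz',[np.pi,0,np.radians(yawdeg)]); R0=R.from_matrix(T[:3,:3])
    print('from',T[:3,3].round(4),'turn',(R0.inv()*Rt).as_rotvec(degrees=True).round(2),'shift',R0.inv().apply(np.array(p)-T[:3,3]).round(4))
E
python3 - <<'E'
from h import *
delta([.31,-.36,.22],-172.5); p=b2w(-.165,0,.2);print(p);delta(p,-172.5)
E
```

```text
from [ 0.2975 -0.6055  0.2259] turn [ 0.07 -0.02 18.67] shift [-0.1194  0.2148  0.0061]
[ 0.4134116  -0.06893682  0.2       ]
from [ 0.2975 -0.6055  0.2259] turn [ 0.07 -0.02 18.67] shift [-0.3406  0.4304  0.0264]
```

Request:
move_arm --deltas '[[[0, 0, 6, -0.02, 0.036, 0.002, 0.087], [0, 0, 12, -0.04, 0.072, 0.003, 0.087], [0, 0, 18.7, -0.06, 0.107, 0.004, 0.087], [0, 0, 18.7, -0.08, 0.143, 0.005, 0.087], [0, 0, 18.7, -0.1, 0.18, 0.006, 0.087], [0, 0, 18.7, -0.119, 0.215, 0.006, 0.087], [0, 0, 18.7, -0.145, 0.24, 0.008, 0.087], [0, 0, 18.7, -0.172, 0.265, 0.01, 0.087], [0, 0, 18.7, -0.2, 0.292, 0.012, 0.087], [0, 0, 18.7, -0.228, 0.32, 0.015, 0.087], [0, 0, 18.7, -0.256, 0.347, 0.018, 0.087], [0, 0, 18.7, -0.284, 0.375, 0.021, 0.087]]]'

```text
t: 1.15
eef_pos: [0.3872, -0.1422, 0.2057]
ee_rot: [3.142, 0.001, -3.011]
force: [1.9, -0.3, -0.5]
width: 0.0867
```

Run:
```python
from h import *
delta(b2w(-.165,0,.2),-172.5); print(monitor.get_state()['t'])
```

```text
from [ 0.3872 -0.1422  0.2057] turn [ 0.    0.05 -0.03] shift [-0.0355  0.0692  0.0057]
1.15
```

Request:
move_arm --deltas '[[[0, 0, 0, -0.018, 0.034, 0.003, 0.087], [0, 0, 0, -0.035, 0.068, 0.006, 0.087], [0, 0, 0, -0.035, 0.068, 0.006, 0.087], [0, 0, 0, -0.035, 0.068, 0.006, 0.087]]]'

```text
t: 1.48
eef_pos: [0.4133, -0.0702, 0.1993]
ee_rot: [3.142, -0.001, -3.007]
force: [0.5, -0.8, 0.8]
width: 0.0874
```

Run:
```python
from h import *
im,c=grab('wrist','w1.png'); delta(b2w(-.165,0,.2),-172.5)
print(c['C'].round(3),c['f'])
for p in [(-.125,-.152,.082),(-.125,.152,.082),(-.107,-.11,.091),(-.107,.11,.091),(-.12,0,.082)]: print(p,proj(c,b2w(*p)).round(1))
```

```text
from [ 0.413  -0.0712  0.1994] turn [-0.   -0.04  0.12] shift [-0.0008  0.0022 -0.0006]
[[-0.134  0.957  0.259  0.344]
 [ 0.991  0.129  0.035 -0.08 ]
 [ 0.001  0.261 -0.965  0.358]
 [ 0.     0.     0.     1.   ]] 366.1700757357402
(-0.125, -0.152, 0.082) [127.9 279. ]
(-0.125, 0.152, 0.082) [505.3 280.1]
(-0.107, -0.11, 0.091) [178.2 304.5]
(-0.107, 0.11, 0.091) [455.  305.3]
(-0.12, 0, 0.082) [316.7 285.3]
```

View pics/w1.png

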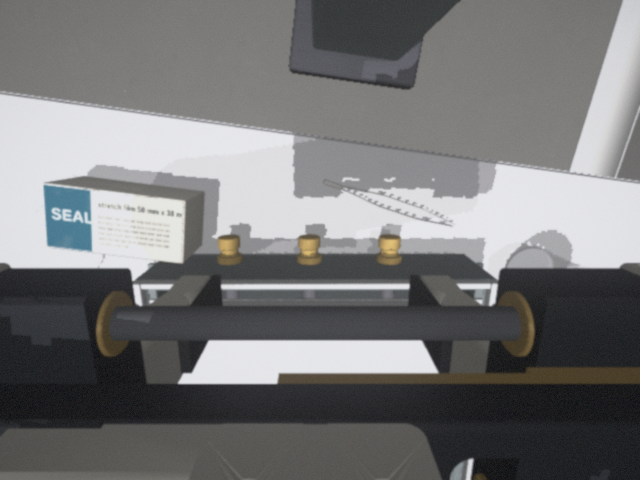

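The wrist view shows the front stop edge at v≈283, from (135,283) to (495,283). That fits the box estimate to within a few mm. I'll lower to just above the front stop and then advance.

Request:
move_arm --deltas '[[[0, 0, 0, 0, 0.001, 0.035, 0.087], [0, 0, 0, 0, 0.001, 0.07, 0.087], [0, 0, 0, 0, 0.002, 0.1, 0.087], [0, 0, 0, 0, 0.002, 0.113, 0.087], [0, 0, 0, 0, 0.002, 0.113, 0.087], [0, 0, 0, 0, 0.002, 0.113, 0.087]]]'

```text
t: 2.03
eef_pos: [0.4122, -0.0712, 0.0865]
ee_rot: [-3.141, -0.002, -3.013]
force: [1.8, -0.1, 0.6]
width: 0.087
```

Run:
```python
from h import *
im,c=grab('wrist','w2.png'); s=monitor.get_state();print(s['eef_pos'],s['force'],w2b(s['eef_pos']))
im,c=grab('scene'); cv2.imwrite('pics/s2.png',cv2.resize(im[170:330,180:420],None,fx=3,fy=3,interpolation=cv2.INTER_CUBIC))
```

```text
[ 0.41312982 -0.0708021   0.08730977] [-0.36063964  1.21649787  0.28635606] [-0.16552284 -0.00181254]
```

View pics/s2.png

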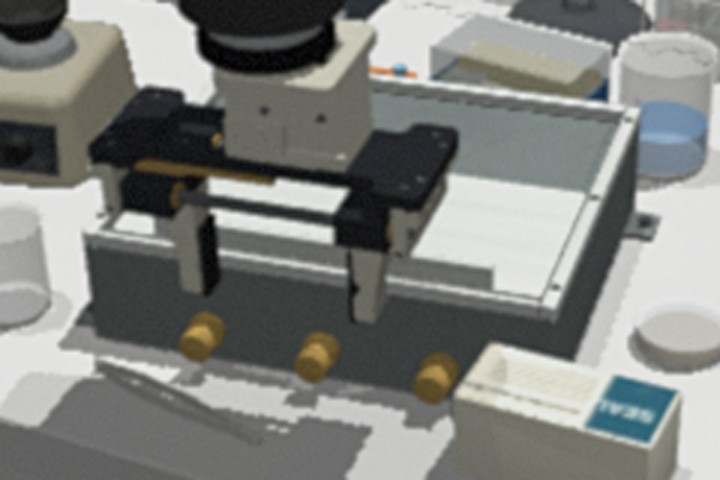

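The scene crop shows both fingertips in front of the box wall, just above it, with the lip behind them. Heights look right, so I'll push in part way.

Request:
move_arm --deltas '[[[0, 0, 0, -0.02, 0.001, 0.001, 0.087], [0, 0, 0, -0.035, 0.002, 0.001, 0.087], [0, 0, 0, -0.043, 0.002, 0.001, 0.087], [0, 0, 0, -0.049, 0.002, 0.001, 0.087], [0, 0, 0, -0.055, 0.002, 0.001, 0.087], [0, 0, 0, -0.061, 0.002, 0.001, 0.087], [0, 0, 0, -0.067, 0.002, 0.001, 0.087], [0, 0, 0, -0.073, 0.002, 0.001, 0.087], [0, 0, 0, -0.079, 0.002, 0.001, 0.087], [0, 0, 0, -0.085, 0.002, 0.001, 0.087], [0, 0, 0, -0.085, 0.002, 0.001, 0.087]]]'

```text
t: 3.05
eef_pos: [0.4936, -0.0584, 0.0861]
ee_rot: [-3.141, -0.006, -3.012]
force: [-10.3, -3.2, 13.7]
width: 0.0871
```

Run:
```python
from h import *
s=monitor.get_state();print(s['eef_pos'],s['force'],w2b(s['eef_pos']))
im,c=grab('scene'); cv2.imwrite('pics/s3.png',cv2.resize(im[170:330,180:420],None,fx=3,fy=3,interpolation=cv2.INTER_CUBIC))
```

```text
[ 0.49357267 -0.05839778  0.08607902] [-10.29033412  -3.15674845  13.65099408] [-8.41490935e-02 -1.42377103e-05]
```

View pics/s3.png

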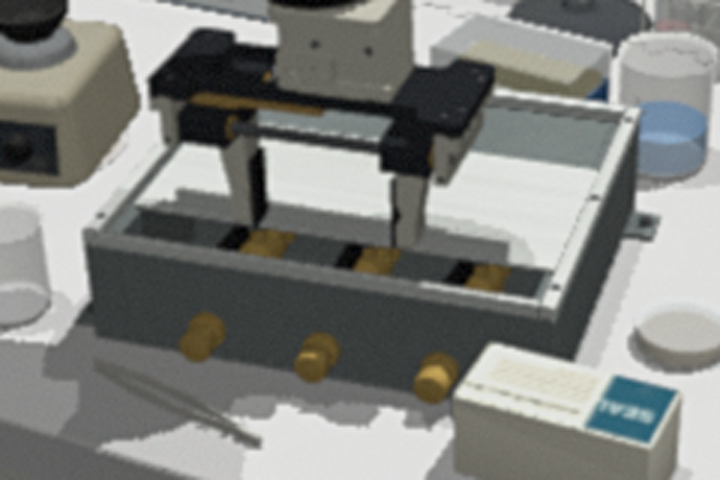

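Run:
```python
from h import *
im,c=grab('scene')
for n,u,v,z in [('lip R top',510,242,.091),('lip L top',178,190,.091),('lip R base',512,262,.076),('finger R tip',405,246,.086),('finger L tip',250,225,.086),('cover BR',583,170,.076)]:
    print(n,w2b(onz(c,u/3+180,v/3+170,z)).round(4))
cv2.imwrite('pics/s4.png',cv2.resize(im[215:265,225:365],None,fx=5.5,fy=5.5,interpolation=cv2.INTER_CUBIC))
```

```text
lip R top [-0.0748 -0.1139]
lip L top [-0.0746  0.1044]
lip R base [-0.0736 -0.115 ]
finger R tip [-0.0893 -0.0519]
finger L tip [-0.0933  0.0479]
cover BR [ 0.0449 -0.1313]
```

View pics/s4.png

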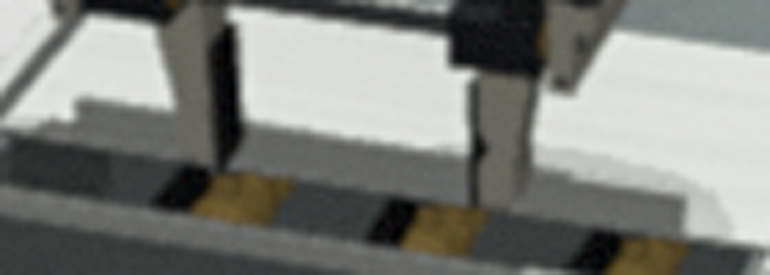

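Request:
move_arm --deltas '[[[0, 0, 0, 0, 0, 0, 0.087], [0, 0, 0, 0, 0, 0, 0.087]]]'

```text
t: 3.32
eef_pos: [0.4936, -0.0584, 0.0861]
ee_rot: [-3.141, -0.005, -3.012]
force: [-9.0, -3.6, 11.9]
width: 0.087
```

Request:
move_arm --deltas '[[[0, 0, 0, -0.004, 0, -0.001, 0.087], [0, 0, 0, -0.008, 0, -0.001, 0.087], [0, 0, 0, -0.012, 0, -0.001, 0.087], [0, 0, 0, -0.016, 0, -0.001, 0.087]]]'

```text
t: 3.65
eef_pos: [0.5107, -0.0555, 0.0864]
ee_rot: [-3.142, -0.003, -3.012]
force: [-7.3, -1.2, 3.3]
width: 0.0869
```

Request:
move_arm --deltas '[[[0, 0, 0, -0.006, 0, -0.0005, 0.087], [0, 0, 0, -0.012, 0, -0.001, 0.087], [0, 0, 0, -0.018, 0, -0.001, 0.087], [0, 0, 0, -0.024, 0, -0.001, 0.087], [0, 0, 0, -0.03, 0, -0.001, 0.087], [0, 0, 0, -0.036, 0, -0.001, 0.087], [0, 0, 0, -0.041, 0, -0.001, 0.087], [0, 0, 0, -0.045, 0, -0.001, 0.087], [0, 0, 0, -0.047, 0, -0.001, 0.087]]]'

```text
t: 4.4
eef_pos: [0.5599, -0.0487, 0.0875]
ee_rot: [-3.142, 0.0, -3.011]
force: [-3.7, -0.2, -1.1]
width: 0.0869
```

Request:
move_arm --deltas '[[[0, 0, 0, -0.002, 0, 0, 0.087], [0, 0, 0, -0.003, 0, 0, 0.087]]]'

```text
t: 4.57
eef_pos: [0.5623, -0.0484, 0.0875]
ee_rot: [-3.142, -0.0, -3.011]
force: [-3.7, -1.5, -1.1]
width: 0.0869
```

Request:
move_arm --deltas '[[[0, 0, 0, -0.0015, 0, 0, 0.087], [0, 0, 0, -0.0015, 0, 0, 0.087]]]'

```text
t: 4.73
eef_pos: [0.564, -0.0482, 0.0876]
ee_rot: [-3.142, 0.0, -3.011]
force: [-3.2, -0.3, -1.8]
width: 0.087
```

Request:
move_arm --deltas '[[[0, 0, 0, -0.0015, 0, 0.0005, 0.087], [0, 0, 0, -0.003, 0, 0.0005, 0.087], [0, 0, 0, -0.003, 0, 0.0005, 0.087]]]'

```text
t: 4.98
eef_pos: [0.5646, -0.0483, 0.0873]
ee_rot: [-3.141, -0.004, -3.011]
force: [-11.2, -0.6, 7.1]
width: 0.0868
```

Run:
```python
from h import *
s=monitor.get_state();print(s['eef_pos'],s['force'],w2b(s['eef_pos']))
im,c=grab('scene'); cv2.imwrite('pics/s5.png',cv2.resize(im[180:310,200:410],None,fx=3.8,fy=3.8,interpolation=cv2.INTER_CUBIC))
```

```text
[ 0.56463113 -0.04830388  0.08730487] [-11.17231971  -0.61103245   7.10064455] [-0.01238103  0.00071831]
```

View pics/s5.png

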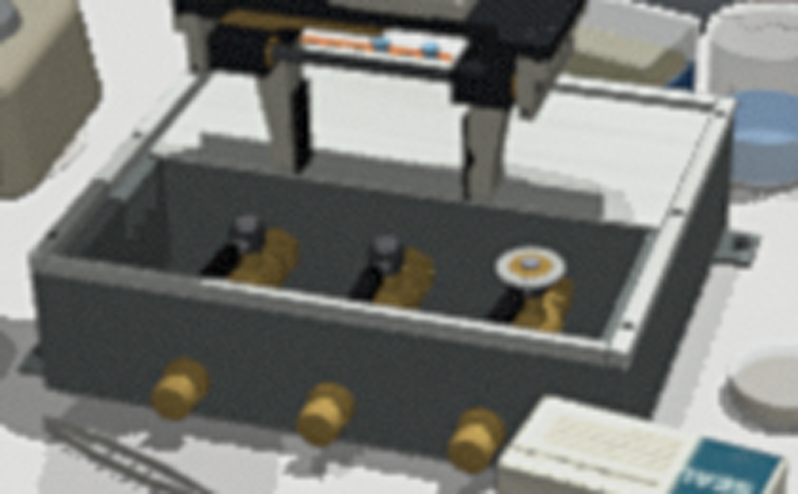

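The force jumped from about 3 N to 11 N, so the cover has reached the rear stop. The crop shows the bay open and all handles pointing to the front. The tagged valve is the right-hand one, with its disc at crop (530,267), or image (339.5,250.3). I'll back off and rise, closing the fingers.

Request:
move_arm --deltas '[[[0, 0, 0, 0.006, 0, 0, 0.087], [0, 0, 0, 0.016, 0, 0, 0.087], [0, 0, 0, 0.03, 0, -0.02, 0.06], [0, 0, 0, 0.045, 0, -0.05, 0.03], [0, 0, 0, 0.07, 0.0, -0.08, 0], [0, 0, 0, 0.1, 0.0, -0.11, 0], [0, 0, 0, 0.13, 0.0, -0.13, 0], [0, 0, 0, 0.13, 0.0, -0.13, 0], [0, 0, 0, 0.13, 0.0, -0.13, 0], [0, 0, 0, 0.13, 0.0, -0.13, 0]]]'

```text
t: 5.87
eef_pos: [0.4384, -0.0645, 0.2177]
ee_rot: [3.141, 0.003, -3.011]
force: [-0.9, -0.6, -0.8]
width: 0.0393
```

Run:
```python
from h import *
s=monitor.get_state();print(s['t'],s['eef_pos'],w2b(s['eef_pos']),s['q'].round(3),s['force'].round(1),s['width'])
W,cw=grab('wrist'); S,cs=grab('scene'); T,ct=grab('top')
for n,c in(('w',cw),('s',cs),('t',ct)): print(n,[proj(c,b2w(-.04,y,.0635)).round(1) for y in(-.082,-.006,.07)],'lip',[proj(c,b2w(-.003,y,.091)).round(0) for y in (-.11,.11)])
a=cv2.resize(T[120:320,200:440],(480,400),interpolation=cv2.INTER_CUBIC)
b=cv2.resize(W,(480,360)); 
cv2.imwrite('pics/m.png',np.hstack([cv2.resize(T[160:300,220:410],None,fx=2,fy=2)[:280],cv2.resize(W[200:480],None,fx=.65,fy=1)]) if 0 else np.hstack([cv2.resize(T[160:300,225:410],(370,280)),cv2.resize(W,(373,280))]))
for i,n in((W,'W'),(S,'S'),(T,'T')): cv2.imwrite(f'pics/{n}6.png',i)
```

```text
5.8667 [ 0.43836552 -0.06446329  0.21773974] [-0.13967565  0.00117812] [ 0.302 -0.03  -0.486  0.    -1.111 -1.742] [-0.9 -0.6 -0.8] 0.03926796035165156
w [array([227.3, 323.1]), array([307.7, 323. ]), array([388.1, 322.9])] lip [array([192., 375.]), array([436., 375.])]
s [array([338.4, 250.7]), array([300.4, 244.8]), array([263.8, 239. ])] lip [array([358., 231.]), array([251., 215.])]
t [array([359.1, 229.6]), array([320.2, 235.2]), array([281.4, 240.8])] lip [array([372., 206.]), array([256., 222.])]
```

View pics/m.png

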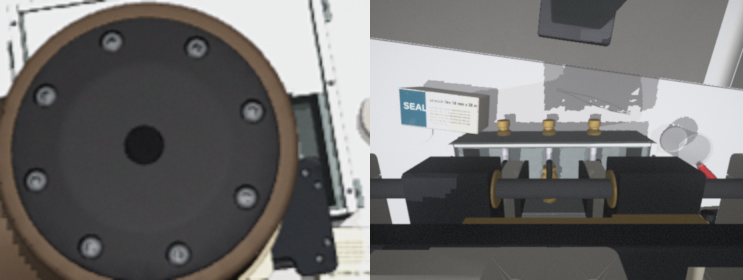

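Run:
```python
from h import *
S=cv2.imread('pics/S6.png'); _,cs=grab('scene')
x0,y0=322,238; r=S[y0:262,x0:358]; h=cv2.cvtColor(r,cv2.COLOR_BGR2GRAY)
_,m=cv2.threshold(h,120,255,0)
cs_,_=cv2.findContours(m,cv2.RETR_EXTERNAL,cv2.CHAIN_APPROX_NONE)
for k in cs_:
    if len(k)>12:
        e=cv2.fitEllipse(k); u,v=e[0][0]+x0,e[0][1]+y0; print(cv2.boundingRect(k),u,v,e[1],w2b(onz(cs,u,v,.0635)))
# predicted ellipse extents
print([proj(cs,b2w(-.04+.017*np.cos(a),-.082+.017*np.sin(a),.0635)).round(1) for a in np.radians([0,90,180,270])])
delta(b2w(-.08,-.107,.15),-82.5)
```

```text
(9, 7, 18, 11) 339.2316246032715 249.73544692993164 (9.709540367126465, 17.465614318847656) [-0.03624293 -0.08264176]
[array([340.8, 246.1]), array([329.8, 249.4]), array([335.8, 255.5]), array([347. , 252.1])]
from [ 0.4381 -0.0646  0.2161] turn [ 6.000e-02 -9.000e-02 -9.003e+01] shift [-0.0601 -0.108   0.066 ]
```

```bash
sed -i 's/CTR=np.array.*/CTR=np.array([.5798,-.0476])/' h.py
cat >> h.py <<'E'
PIV=np.array([-.04,-.082])
def blk(th,r,d,z): t=np.radians(th); q=PIV+r*np.array([-np.cos(t),np.sin(t)])-d*np.array([np.sin(t),np.cos(t)]); return b2w(*q,z),-82.5-th
E
python3 - <<'E'
from h import *
p,y=blk(0,.042,.024,.16); print(p); delta(p,y)
E
```

```text
[ 0.5123373 -0.1633963  0.16     ]
from [ 0.4381 -0.0646  0.2161] turn [ 6.000e-02 -9.000e-02 -9.003e+01] shift [-0.0609 -0.1076  0.056 ]
```

Request:
move_arm --deltas '[[[0, 0, -7, 0, 0, 0, 0], [0, 0, -14, 0, -0.01, 0, 0], [0, 0, -21, -0.005, -0.02, 0, 0], [0, 0, -28, -0.01, -0.03, 0, 0], [0, 0, -35, -0.015, -0.04, 0.01, 0], [0, 0, -42, -0.02, -0.05, 0.01, 0], [0, 0, -49, -0.03, -0.06, 0.02, 0], [0, 0, -56, -0.04, -0.07, 0.02, 0], [0, 0, -63, -0.045, -0.08, 0.03, 0], [0, 0, -70, -0.05, -0.09, 0.04, 0], [0, 0, -77, -0.055, -0.1, 0.05, 0], [0, 0, -84, -0.061, -0.108, 0.056, 0]]]'

```text
t: 7.07
eef_pos: [0.5122, -0.1645, 0.1585]
ee_rot: [3.138, 0.0, -1.54]
force: [-0.1, 2.0, 0.1]
width: 0.0005
```

Request:
move_arm --deltas '[[[0, 0, -6, 0, 0, 0, 0], [0, 0, -6, 0, 0, 0, 0], [0, 0, -6, 0, 0, 0, 0]]]'

```text
t: 7.32
eef_pos: [0.5123, -0.164, 0.1599]
ee_rot: [3.139, 0.0, -1.444]
force: [-0.3, 0.2, 0.8]
width: 0.0002
```

Run:
```python
from h import *
p,y=blk(0,.042,.024,.054); delta(p,y); s=monitor.get_state(); print(s['t'],s['q'].round(2),s['width'],s['force'].round(1))
im,c=grab('scene'); cv2.imwrite('pics/s7.png',cv2.resize(im[150:310,220:430],None,fx=3.7,fy=3.7,interpolation=cv2.INTER_CUBIC))
```

```text
from [ 0.5123 -0.164   0.1599] turn [ 0.13  0.01 -0.24] shift [-0.0006 -0.0004  0.1059]
7.3167 [ 0.05  0.19 -0.38  0.   -1.    0.07] 0.00019218640667563347 [-0.3  0.2  0.8]
```

View pics/s7.png

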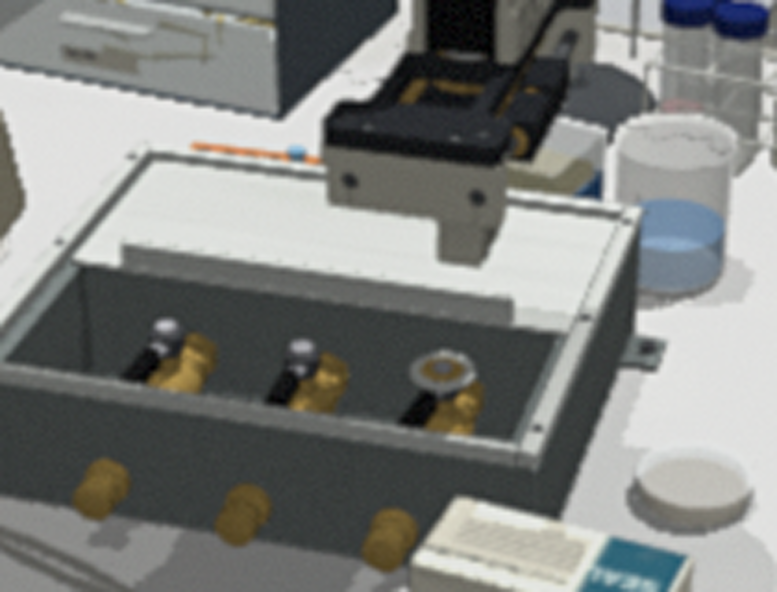

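Run:
```python
from h import *
_,c=grab('scene'); s=monitor.get_state(); b=w2b(s['eef_pos']); print(b)
n=np.array([np.cos(YAW),np.sin(YAW)])
def onx(u,v,xb):
    o,d=ray(c,u/3.7+220,v/3.7+150); t=((CTR+n*xb-o[:2])@n)/(d[:2]@n); p=o+d*t; return np.r_[w2b(p),p[2]].round(4)
for k,off in(('near',-.021),('far',-.01)):
    print(k,'tip L/R',onx(440,258,b[0]+off),onx(482,265,b[0]+off),'plate bot L/R',onx(328,203,b[0]+off),onx(440,218,b[0]+off),onx(503,222,b[0]+off))
rows=[]
for th,rho in((0,28),(15,28),(30,28),(45,33),(60,38),(75,40),(90,40)):
    t=np.radians(th);rho/=1e3
    C=PIV+rho*np.array([-np.cos(t),np.sin(t)])-.005*np.array([np.sin(t),np.cos(t)]); q=C-[.021,.0095]; rows.append(q); print(th,q.round(4),'shift from(-.089,-.1055): tool x',round(-(q[1]+.1055),4),'tool y',round(-(q[0]+.089),4))
delta(b2w(-.087,-.107,.054),-82.5)
T,_=pose(); print('tool x,y in box',w2b(T[:2,0]+CTR),w2b(T[:2,1]+CTR))
```

```text
[-0.08202738 -0.10636485]
near tip L/R [-0.103  -0.0997  0.1677] [-0.103  -0.1198  0.1671] plate bot L/R [-0.103  -0.0455  0.1886] [-0.103  -0.0997  0.1889] [-0.103  -0.1294  0.1913]
far tip L/R [-0.092  -0.0966  0.1611] [-0.092  -0.117   0.1605] plate bot L/R [-0.092  -0.0417  0.1823] [-0.092  -0.0965  0.1825] [-0.092  -0.1267  0.185 ]
0 [-0.089  -0.0965] shift from(-.089,-.1055): tool x -0.009 tool y 0.0
15 [-0.0893 -0.0891] shift from(-.089,-.1055): tool x -0.0164 tool y 0.0003
30 [-0.0877 -0.0818] shift from(-.089,-.1055): tool x -0.0237 tool y -0.0013
45 [-0.0879 -0.0717] shift from(-.089,-.1055): tool x -0.0338 tool y -0.0011
60 [-0.0843 -0.0611] shift from(-.089,-.1055): tool x -0.0444 tool y -0.0047
75 [-0.0762 -0.0542] shift from(-.089,-.1055): tool x -0.0513 tool y -0.0128
90 [-0.066  -0.0515] shift from(-.089,-.1055): tool x -0.054 tool y -0.023
from [ 0.5124 -0.1638  0.1607] turn [ 0.04  0.   -0.21] shift [0.0007 0.0049 0.1067]
tool x,y in box [-0.00363767 -0.99999338] [-0.9999931   0.00363767]
```

The crop shows that the closed finger tip is narrow, about 20 mm. A wide plate starts 22 mm above the tip and extends to the left, so at tip z≈55 mm it clears everything inside the bay. I'll keep the tool yaw fixed and push with the finger corner. Lowering now.

Request:
move_arm --deltas '[[[0, 0, 0, 0, 0.001, 0.03, 0], [0, 0, 0, 0, 0.001, 0.06, 0], [0, 0, 0, 0, 0.001, 0.085, 0], [0, 0, 0, 0, 0.001, 0.1, 0], [0, 0, 0, 0, 0.001, 0.105, 0], [0, 0, 0, 0, 0.001, 0.105, 0]]]'

```text
t: 7.92
eef_pos: [0.5107, -0.1638, 0.0551]
ee_rot: [3.139, 0.0, -1.442]
force: [-0.0, 0.5, 0.8]
width: 0.0005
```

Request:
move_arm --deltas '[[[0, 0, 0, -0.005, 0, 0, 0], [0, 0, 0, -0.01, 0, 0, 0], [0, 0, 0, -0.014, 0, 0, 0], [0, 0, 0, -0.018, 0, 0, 0], [0, 0, 0, -0.022, 0, 0, 0], [0, 0, 0, -0.022, 0, 0, 0]]]'

```text
t: 8.42
eef_pos: [0.5096, -0.1418, 0.0573]
ee_rot: [-3.139, -0.001, -1.44]
force: [1.6, -4.0, 1.2]
width: 0.0003
```

Run:
```python
from h import *
s=monitor.get_state(); print(s['t'],s['eef_pos'],w2b(s['eef_pos']),s['force'].round(1))
for h in(.0095,.021):
  for th,rho in((20,35),(35,36),(50,37),(65,38),(80,38),(90,38)):
    t=np.radians(th);rho/=1e3
    C=PIV+rho*np.array([-np.cos(t),np.sin(t)])-.005*np.array([np.sin(t),np.cos(t)]); q=C-[h,.0095]; d=q-w2b(s['eef_pos']); print(h,th,q.round(4),'tool x',round(-d[1],4),'y',round(-d[0],4))
im,c=grab('scene'); cv2.imwrite('pics/s8.png',cv2.resize(im[210:290,270:390],None,fx=6,fy=6,interpolation=cv2.INTER_CUBIC))
```

```text
8.4167 [ 0.50959975 -0.14181547  0.05733454] [-0.08189726 -0.08424647] [ 1.6 -4.   1.2]
0.0095 20 [-0.0841 -0.0842] tool x -0.0 y 0.0022
0.0095 35 [-0.0819 -0.0749] tool x -0.0093 y -0.0
0.0095 50 [-0.0771 -0.0664] tool x -0.0179 y -0.0048
0.0095 65 [-0.0701 -0.0592] tool x -0.0251 y -0.0118
0.0095 80 [-0.061  -0.0549] tool x -0.0293 y -0.0209
0.0095 90 [-0.0545 -0.0535] tool x -0.0307 y -0.0274
0.021 20 [-0.0956 -0.0842] tool x -0.0 y 0.0137
0.021 35 [-0.0934 -0.0749] tool x -0.0093 y 0.0115
0.021 50 [-0.0886 -0.0664] tool x -0.0179 y 0.0067
0.021 65 [-0.0816 -0.0592] tool x -0.0251 y -0.0003
0.021 80 [-0.0725 -0.0549] tool x -0.0293 y -0.0094
0.021 90 [-0.066  -0.0535] tool x -0.0307 y -0.0159
```

View pics/s8.png

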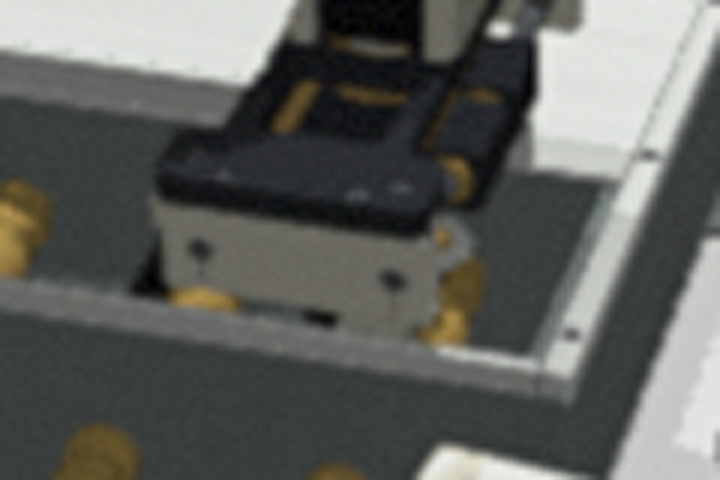

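Request:
move_arm --deltas '[[[0, 0, 0, -0.003, 0, 0.001, 0], [0, 0, 0, -0.006, 0, 0.001, 0], [0, 0, 0, -0.009, 0, 0.001, 0], [0, 0, 0, -0.013, -0.002, 0.001, 0], [0, 0, 0, -0.018, -0.005, 0.001, 0]]]'

```text
t: 8.88
eef_pos: [0.5105, -0.1241, 0.0554]
ee_rot: [3.141, -0.0, -1.441]
force: [0.8, -6.0, 0.8]
width: 0.0007
```

Request:
move_arm --deltas '[[[0, 0, 0, -0.003, -0.002, 0, 0], [0, 0, 0, -0.007, -0.007, 0, 0], [0, 0, 0, -0.009, -0.011, 0, 0]]]'

```text
t: 9.13
eef_pos: [0.5197, -0.1134, 0.055]
ee_rot: [3.14, 0.0, -1.441]
force: [-2.5, -4.8, 1.3]
width: 0.0001
```

Request:
move_arm --deltas '[[[0, 0, 0, -0.002, -0.004, 0, 0], [0, 0, 0, -0.003, -0.008, 0, 0], [0, 0, 0, -0.004, -0.011, 0, 0], [0, 0, 0, -0.004, -0.011, 0, 0]]]'

```text
t: 9.47
eef_pos: [0.5273, -0.1088, 0.0543]
ee_rot: [3.133, -0.0, -1.441]
force: [-10.6, -5.6, 7.3]
width: 0.0001
```

Request:
move_arm --deltas '[[[0, 0, 0, 0, -0.002, 0, 0], [0, 0, 0, 0, -0.003, 0, 0], [0, 0, 0, 0, -0.003, 0, 0]]]'

```text
t: 9.72
eef_pos: [0.5275, -0.1088, 0.0542]
ee_rot: [3.129, 0.0, -1.442]
force: [-19.6, -5.1, 16.0]
width: 0.0007
```

Run:
```python
from h import *
s=monitor.get_state(); print(s['t'],s['eef_pos'],w2b(s['eef_pos']),s['force'].round(1))
```

```text
9.7167 [ 0.52751238 -0.1087971   0.05419286] [-0.05982811 -0.05384865] [-19.6  -5.1  16. ]
```

The finger is blocked at 20 N, which is probably the shut stop. I'll back off, rise and look.

Request:
move_arm --deltas '[[[0, 0, 0, 0.001, 0.006, 0, 0], [0, 0, 0, 0.002, 0.014, 0, 0], [0, 0, 0, 0.002, 0.02, -0.01, 0], [0, 0, 0, 0.002, 0.02, -0.04, 0], [0, 0, 0, 0.002, 0.02, -0.075, 0], [0, 0, 0, 0.002, 0.03, -0.11, 0], [0, 0, 0, 0.002, 0.05, -0.14, 0], [0, 0, 0, 0.002, 0.08, -0.15, 0], [0, 0, 0, 0.002, 0.08, -0.15, 0]]]'

```text
t: 10.47
eef_pos: [0.4532, -0.1199, 0.2092]
ee_rot: [-3.135, 0.001, -1.441]
force: [-1.1, -0.5, -1.3]
width: 0.0002
```

Run:
```python
from h import *
s=monitor.get_state(); print(s['t'],s['eef_pos'],s['force'].round(1))
im,c=grab('scene','S9.png'); cv2.imwrite('pics/s9.png',cv2.resize(im[200:320,200:410],None,fx=3.7,fy=3.7,interpolation=cv2.INTER_CUBIC))
for t in(80,85,90): 
  t=np.radians(t); print([ (proj(c,b2w(*(PIV+.05*np.array([-np.cos(t),np.sin(t)])+k*np.array([np.sin(t),np.cos(t)])),.062))-[200,200])*3.7 for k in(-.005,.005)])
```

```text
10.4667 [ 0.45319924 -0.11994173  0.20922814] [-1.1 -0.5 -1.3]
[array([416.57507879, 187.09932224]), array([419.28491383, 176.648439  ])]
[array([417.29436992, 182.47918031]), array([421.64278137, 172.22935709])]
[array([418.74256374, 177.92583572]), array([424.6824602 , 167.95086891])]
```

View pics/s9.png

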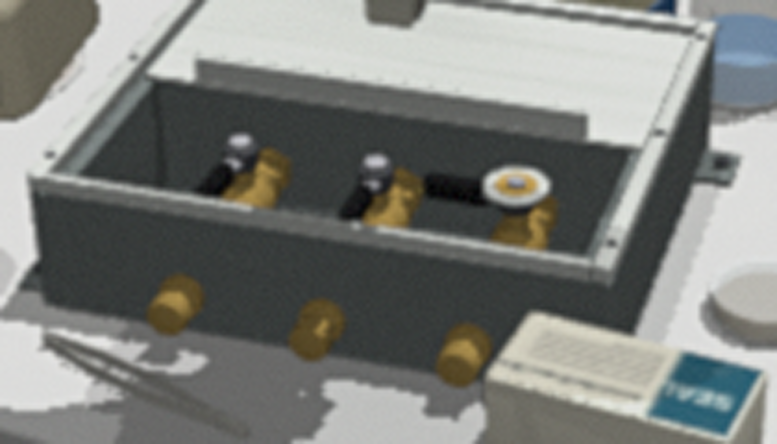

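Run:
```python
from h import *
g=cv2.cvtColor(cv2.imread('pics/S9.png'),cv2.COLOR_BGR2GRAY); _,c=grab('scene')
print(g[244:256,312:334])
m=(g<28).astype(np.uint8); P=[]
for u in range(316,330):
    col=np.where(m[244:256,u])[0]
    if len(col): P.append((u,244+col.mean()))
P=np.array(P); k=np.polyfit(P[:,0],P[:,1],1); print('slope',k[0],len(P))
for t in(75,80,85,90):
    t=np.radians(t); d=np.array([-np.cos(t),np.sin(t)])
    a,b=[proj(c,b2w(*(PIV+r*d-.005*np.array([np.sin(t),np.cos(t)])),.055)) for r in(.02,.05)]; print(np.degrees(t),(a-b)[1]/(a-b)[0])
```

```text
[[ 58  58  57  59  59  59  58  57  60  62  59  58  58  57  58  57  61  58
   61  56  55  56]
 [ 58  56  58  57  56  57  60  58  56  59  60  56  58  58  60  59  59  58
   58  55  63  79]
 [ 60  57  56  53  47  47  50  54  55  52  56  56  56  58  59  61  59  56
   50  65 109 145]
 [ 64  57  48  34  28  31  30  30  35  39  40  46  51  51  54  54  54  50
   63 116 176 207]
 [ 70  64  44  19  20  23  23  26  22  25  30  29  29  33  34  38  38  43
   87 165 209 213]
 [ 67  63  40  19  17  16  20  21  14  20  24  23  25  25  27  26  24  31
   95 178 207 185]
 [ 70  69  43  21   3   8  16  10  16  16  15  15  21  23  24  20  20  27
   93 170 187 167]
 [ 71  78  50  17   9  11  14   7  13  15  10  11  11  21  15  13   9  17
   84 160 188 181]
 [ 73  66  46  26  12   7  11   5   7  11   5   3  15  10  16  16   4  18
   64 123 171 185]
 [ 69  59  52  41  29  31  28  23  19  14  12   7   8   3  13   7  12  19
   42  81 123 155]
 [ 69  59  58  53  56  54  48  45  42  37  38  32  26  24  23   8   7  11
   15  37  65  91]
 [ 63  57  57  58  60  57  57  58  56  58  57  56  49  46  40  37  27  29
   27  36  46  56]]
slope 0.16813186813186798 14
75.0 0.011050217431899812
80.0 0.05924029390404314
85.0 0.10832480225104008
90.0 0.1591118488960614
```

The handle slope is 0.168, against 0.159 predicted at 90° and 0.108 at 85°, so it is fully shut. The lip ends sit where they should for the rear stop, and nothing else looks moved. Handing in.

```bash
python3 -c "
from station import arm; print(arm.job_done())"
```

```text
the job is handed in; nothing more can be done
None
```

I pushed the cover back to its rear stop and pushed the tagged handle, the right-hand one at box y -82 mm, clockwise to its shut stop. The job is handed in at about 10.6 s on the robot clock; it gave no verdict.

- **Cover:** I pushed the lip with both open fingertips until the force jumped from about 3 to 11 N. In the last picture the cover lies flat, with the lip ends within about 2 px of where they should be at the rear stop.
- **Handle:** I turned it with the closed fingers until they were blocked at 20 N. In the last picture its slope was 0.168, against 0.159 predicted at 90° and 0.108 at 85°, so it is shut.
- **Other things:** By eye, the other two handles, the film box and the forceps stand as before, and the part of the dish in view does too. I did not measure them, and the beaker was outside the last crop. The arm ended clear above the box with about zero contact force.

**Checks that disagreed:**
- My first estimate of the box position was 2–3 mm too far forward. I corrected it from the rear-stop contact and the tag disc.
- While I pushed the lip, an unexplained upward force of up to 14 N appeared on the tool. It fell to about 3 N after I raised the tool 1 mm and pushed on.
- The fingers met the shut stop about 5 mm earlier than I expected, because the tip is thicker than I had assumed.

I viewed 11 pictures, one over the budget.

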